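# Index the rosette to its next petal

## Task

Two indexing stands are on the carver's bench. On the one that carries the white five-petalled rosette with one red petal, turn the black bar knob exactly three clicks clockwise (seen from above), never past the third click, so that the next petal comes round, and let go of it. Leave the other stand's knob and the open paint jar alone.

Things in the scene. Friction and masses are not known exactly. Their poses are not given: they have to be found in the camera images.
- dial_grip (a point): On the turning axis of the rosette stand's black knob, 70 mm above the bench. Knob: upright bar 46 long (along this point's x), 14 wide (y: grip across it), 32 high, top 12 mm above this point; at its foot a 48 mm disc, disc top 18 mm below this point. White line marks its -x end. Knob is on the robot's end of a grey casing 300 x 130, 40 high; rosette (123 wide, top 66 mm high) is 155 mm beyond.
- dial (a joint): Angle in rad of the rosette stand's knob: 0 at the start (at rest in a click), growing clockwise seen from above. It rests every 24 degrees (0.419 rad; 15 black ticks around it, one a click), so three clicks are 72 degrees (1.257 rad). Turning from rest to rest takes up to 0.12 N m; let go in between, it springs to the nearer rest. The rosette turns with it, 1:1.
- spare_dial (a joint): Angle in rad of the like black knob on the other, equal stand, which carries a plain round wooden disc: 0 at the start, to be left so. The stands are side by side, 0.37 to 0.58 m apart, either one on the left, each turned up to 23 degrees; at the start each knob's bar lies along its casing.
- paint_jar: Open white paint jar with red paint in it, 56 mm across the rim, 60 mm high, loose on the bench near the middle, on the robot's side of the stands. Origin at the centre of its underside, z up. To be left alone.

How it is judged:
By the outcome, as a careful person would: the job done as asked, in the order asked, and still so for the second after the job is handed in, with the robot touching nothing.
It also fails if it takes over 32 s, if anything falls off the work surface, if the arm or the gripper's body presses on something with over 40 N, if the wrist force passes 120 N, or if a joint passes its speed limit or range.

## Robot

A 6-joint arm with a two-finger parallel gripper is mounted at the origin on the work surface. World frame = base frame: x ahead of the robot, y to its left, z up, the work surface at z = 0. Lengths are in m, angles in rad, forces in N, time in s.
With the tool pointing down it reaches from about 0.35 to 0.775 m from the base axis. Payload 7.3 kg.
Tool frame: the origin (TCP) lies at the very end of the fingers, on their centre line; the grasp point (between the pads) lies 19 mm behind it; x points along the fingers, y is the direction in which the jaws open and shut, and the axes are right-handed (so a half turn about x gives the same grasp; the last joint's range is limited). The gripper opens to 92 mm and grips with 3 to 60 N. Pads are 19 mm wide; open, the fingers measure 130 mm over their backs; the gripper's body (75 mm by 190 mm) begins 47 mm behind the grasp point.
Start: joints at [1.131, 0.342, 1.524, -0, 1.275, -0.146], TCP at [0.152, 0.503, 0.206] pointing down, gripper open.
Joint ranges: [-2.53, 2.53], [-0.77, 2.02], [0.04, 2.7], [-1, 4.14], [0.28, 2.66], [-3.11, 3.11]. Speed limits (rad/s): [2.57, 2.57, 3.14, 3.14, 3.14, 3.14].

## Interface

Orientations are given as [roll, pitch, yaw] about the fixed x, y, z axes, in that order (R = Rz(yaw) Ry(pitch) Rx(roll)).
In Python, from cell import observe, vision, job gives the robot as it stands.
- The arm moves only by the tool send_rows, never from a script. Its argument "motion" is a list of rows, each an object with "hand": the opening, from -1 (shut) to 1 (fully open), so that 0 is half open; "slide": the shift along the tool's x, y, z in mm, a list of three; "spin": the turn about the tool's x in rad. In form: [{"hand": hand, "slide": [tx, ty, tz], "spin": spin}, ...]. A call has 1 to 8 rows; each row shifts and turns the pose as measured when the row begins, along the tool's axes as they then stand; what a row does not reach is not made up. A row lasts 1/10 s, in which the tool goes at most 50 mm and 8.59 degrees, less where a joint would pass 70% of its speed; a pose out of reach is approached as far as the arm can. A call with a gripper value outside its range is refused whole. The fingers move at their own pace and stop on an object; "grip_force" is the grip in N (left out, the last holds). Time passes only in rows, so rows that do not move let the fingers close. It gives the time, the measured TCP pose, the force and the opening at its end, in the units of the state.
- observe(): the state, without advancing time (a new reading comes with each control period).
- vision.read_camera(name): name is "scene" or "top" or "wrist"; returns a dict with "pixels" (420x560x3 uint8, blue, green, red), "range_z" (420x560 float32, m along the optical axis (not along the pixel's ray), 0 where there is no reading), "fx", "fy", "cx", "cy" (pixels), "world_from_camera" (4x4, takes a point from camera to world coordinates); the wrist camera has in their place "T_tool_cam" (4x4, takes a point from camera to tool coordinates, whose origin is the TCP and whose axes are the tool frame's). Camera axes: x right, y down, z forward; pixel columns grow to the right and rows downward; lengths in m; the calibration is good to about 2 mm. A picture is of the moment at which its call begins: read the wrist's pose just before it.
- job.hand_in(): hands the job in, once; it reports no verdict.
Trained networks look in a picture, given as the dict that the camera call returned (one of the last four; its "shot" number tells which), for a name from the list of things; names that differ only in an ending like _2 or _b are one class to them, and where a whole thing is asked for, a point or a joint stands for the part that bears it (a point fixed in the world has none). Each returns a list of dicts, best first, with "conf" (0 to 1); they miss things now and then, are a little off and sometimes report something else, mostly with a low value. They report only what shows in the picture. A call takes as long as a camera call.
- vision.search_frame(picture, thing): "uv" ([column, row] in pixels, amid what is visible of it).
- vision.cut_out(picture, thing): "mask" (420x560 bool, what is visible of it) and "uv" ([column, row] in pixels, amid what is visible of it).
The state is a dict: "time": time; "qpos": joint angles; "qvel": joint speeds; "joint_efforts": joint torques, N m; "tool_pos": TCP position; "tool_rot": TCP orientation; "contact_force": force on the tool from outside, world axes, zero at the start; "torque": the same for the moment, N m; "opening": finger opening in m.
Only numpy, scipy, OpenCV 4.12 (cv2) and the standard library are available. Lean on these libraries where they do the work, as an engineer would, in place of code of your own. Each camera call takes 0.05 s, during which the arm holds its last target.

## Working session

There is one attempt and no reset: what is moved stays moved. The work goes in short steps, Python scripts to look and compute and a tool call to move; the robot and the scene stay as the last step left them, time stands still between calls to the robot, and variables do not carry over. Pictures are saved under pics/ and viewed, and the job is handed in when it is done.

Besides the shell and the picture viewer there is one more tool, called by a JSON object that holds its "fn" and its "kwargs", one argument or row to a line. send_rows: Moves the arm, as the interface text tells. Its arguments: {"type":"object","properties":{"motion":{"type":"array","items":{"type":"object","properties":{"hand":{"type":"number"},"slide":{"type":"array","items":{"type":"number"}},"spin":{"type":"number"}}}},"grip_force":{"type":"number"}},"required":["motion"]}

```bash
mkdir -p pics; python3 - <<'E'
from cell import observe, vision, job
import cv2
s=observe();print(s)
for n in("scene","top"):
    p=vision.read_camera(n);cv2.imwrite(f"pics/{n}0.png",p["pixels"])
    for t in("dial_grip","dial","spare_dial","paint_jar"):
        print(n,t,[(r["uv"],round(r["conf"],2)) for r in vision.search_frame(p,t)])
    print(p["fx"],p["cx"],p["cy"],p["world_from_camera"])
E
```

```text
{'time': 0.0, 'qpos': array([ 1.13100788e+00,  3.42744270e-01,  1.52501713e+00, -4.12879004e-05,
        1.27541670e+00, -1.45980849e-01]), 'qvel': array([ 0.00079027,  0.00079133,  0.00074222,  0.00124633,  0.00088826,
       -0.00025591]), 'joint_efforts': array([-5.43943825e-04, -4.31248355e+01, -2.44217777e+01,  7.19388644e-02,
        5.59698092e-02, -1.19373485e-04]), 'tool_pos': array([0.15182886, 0.5020991 , 0.20553378]), 'tool_rot': array([-1.69188028,  1.56921039, -1.98567583]), 'contact_force': array([-0.12913314, -0.45904914, -0.25012894]), 'torque': array([-0.01925727,  0.0092425 , -0.02907676]), 'opening': 0.09182484262185862}
scene dial_grip [([204.8, 227.1], 0.82)]
scene dial [([199.2, 229.5], 0.76)]
scene spare_dial [([416.5, 274.8], 0.95)]
scene paint_jar [([299.3, 215.6], 0.68)]
432.2844346606836 283.22233071225054 213.20139977287218 [[-0.1884919   0.64924919 -0.73684889  1.09744837]
 [ 0.98207245  0.12299063 -0.14285309  0.10676655]
 [-0.00212174 -0.75056565 -0.66079248  0.66144959]
 [ 0.          0.          0.          1.        ]]
top dial_grip []
top dial [([359.2, 191.2], 0.68)]
top spare_dial [([145.0, 174.7], 0.87)]
top paint_jar [([269.1, 248.5], 0.97)]
474.5663642355504 278.72348873637077 212.08931488277383 [[-0.02078505 -0.98622046  0.1641255   0.31249698]
 [-0.99975923  0.01934769 -0.01035157 -0.007279  ]
 [ 0.00703348 -0.16430114 -0.98638515  0.97348682]
 [ 0.          0.          0.          1.        ]]
```

View pics/scene0.png

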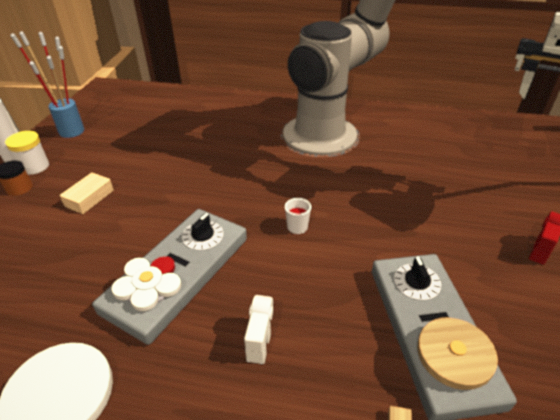

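View pics/top0.png

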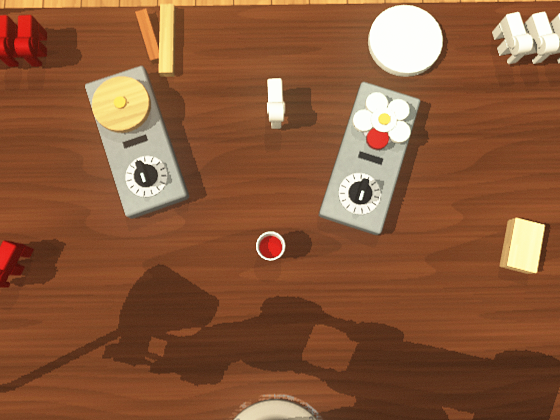

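The rosette stand is at the right in the top view, with its knob at about (360,192). The spare knob is at (146,176) and the jar at (270,246). Next I measure the stand.

```bash
cat > h.py <<'E'
import numpy as np, cv2
def cloud(p,T=None):
    T=p["world_from_camera"] if T is None else T
    z=p["range_z"];v,u=np.mgrid[0:420,0:560]
    P=np.stack([(u-p["cx"])/p["fx"]*z,(v-p["cy"])/p["fy"]*z,z],-1)
    return P@T[:3,:3].T+T[:3,3]
E
python3 - <<'E'
from cell import observe, vision, job
from h import *
p=vision.read_camera("top");W=cloud(p);b=p["pixels"].astype(int)
print("bench z",np.median(W[300:320,20:60,2]))
v,u=np.mgrid[0:420,0:560]
roi=(u>310)&(u<430)&(v>75)&(v<245)&(p["range_z"]>0)
m=roi&(W[...,2]>.03)&(W[...,2]<.05)
r=cv2.minAreaRect(W[m][:,:2].astype(np.float32));print("casing",r,np.median(W[m][:,2]));bx=cv2.boxPoints(r);print(bx)
k=roi&(v>160)
for lo,hi in((.046,.058),(.075,.09),(.06,.09)):
    q=k&(W[...,2]>lo)&(W[...,2]<hi);Q=W[q]
    if len(Q)>4:
        rr=cv2.minAreaRect(Q[:,:2].astype(np.float32));print(lo,hi,len(Q),Q.mean(0),rr)
q=roi&(v<155)&(W[...,2]>.055);Q=W[q];print("rosette",Q.mean(0),cv2.minEnclosingCircle(Q[:,:2].astype(np.float32)))
for t in("dial","dial_grip","paint_jar"):
  for d in vision.cut_out(p,t)[:1]:
    Q=W[d["mask"]&(p["range_z"]>0)];print(t,d["conf"],len(Q),Q.mean(0),cv2.minAreaRect(Q[:,:2].astype(np.float32)))
cv2.imwrite("pics/t1.png",cv2.resize(p["pixels"][150:240,310:430],None,fx=6,fy=6,interpolation=cv2.INTER_CUBIC))
E
```

```text
bench z 0.000589330903619234
casing ((0.5815274119377136, -0.20701614022254944), (0.1300760954618454, 0.30004334449768066), 70.47085571289062) 0.040199116092058285
[[ 0.41839492 -0.21816246]
 [ 0.70117724 -0.31846285]
 [ 0.7446599  -0.19586982]
 [ 0.46187758 -0.09556943]]
0.046 0.058 280 [ 0.50130594 -0.1762898   0.05170593] ((0.5075439214706421, -0.17948013544082642), (0.07808321714401245, 0.058302849531173706), 65.63912963867188)
0.075 0.09 175 [ 0.50116407 -0.17805556  0.08167698] ((0.502083420753479, -0.17882300913333893), (0.014278285205364227, 0.046351708471775055), 69.86775207519531)
0.06 0.09 202 [ 0.5002233  -0.17719604  0.0798041 ] ((0.5019571781158447, -0.17882081866264343), (0.014308737590909004, 0.04655811935663223), 70.2542953491211)
rosette [ 0.64585739 -0.22947965  0.06291473] ((0.6480070352554321, -0.22984544932842255), 0.0612875297665596)
dial 0.61 489 [ 0.50064181 -0.17671147  0.06331062] ((0.5029388666152954, -0.17961710691452026), (0.04658889025449753, 0.05066799744963646), 44.09296798706055)
dial_grip 0.79 456 [ 0.49934009 -0.1767774   0.06351666] ((0.5009141564369202, -0.17845985293388367), (0.044937264174222946, 0.04599911719560623), 8.870177268981934)
paint_jar 0.72 624 [0.40000326 0.00268005 0.04309123] ((0.3987651765346527, 0.002229563891887665), (0.05076746642589569, 0.05331794545054436), 43.466190338134766)
```

View pics/t1.png

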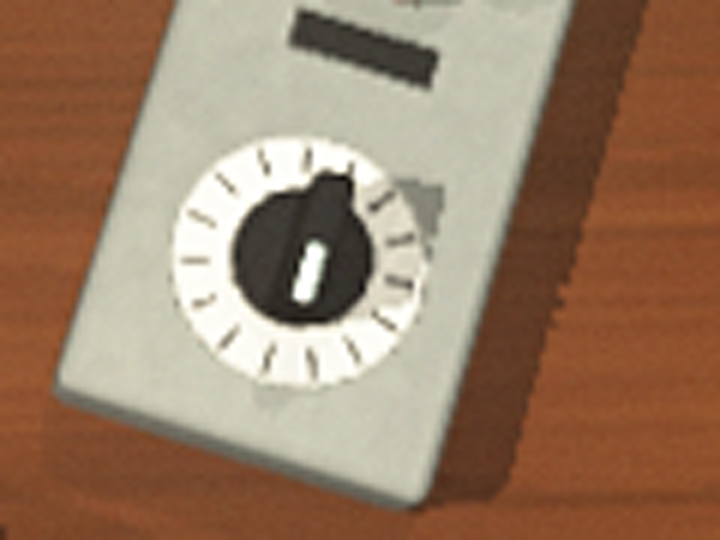

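```bash
cat >> h.py <<'E'
from scipy.spatial.transform import Rotation as Ro
def pose(s): return Ro.from_euler('xyz',s["tool_rot"]).as_matrix(),np.array(s["tool_pos"])
def rel(s,tgt):
    R,t=pose(s);ya=np.degrees(np.arctan2(R[1,1],R[0,1]))
    print("t",round(s["time"],2),"pos",t.round(4),"yang",ya.round(2),"xaxis",R[:,0].round(4),"slide mm",(R.T@(np.array(tgt)-t)*1e3).round(1),"q",s["qpos"].round(3),"F",s["contact_force"].round(1),"M",s["torque"].round(2),"op",round(s["opening"],4))
    return R,t
E
python3 - <<'E'
from cell import observe
from h import *
R,t=rel(observe(),(.502,-.1788,.206)); print(R.round(3))
rel(observe(),(.40,.15,.206))
E
```

```text
t 0.7 pos [0.152  0.5025 0.2063] yang 73.17 xaxis [ 1.e-04  1.e-04 -1.e+00] slide mm [ 2.000e-01 -5.508e+02  5.323e+02] q [ 1.131  0.342  1.524 -0.     1.275 -0.146] F [-0.2 -0.2  0.3] M [0.   0.01 0.05] op 0.0919
[[ 0.     0.29   0.957]
 [ 0.     0.957 -0.29 ]
 [-1.     0.     0.   ]]
t 0.7 pos [0.152  0.5025 0.2063] yang 73.17 xaxis [ 1.e-04  1.e-04 -1.e+00] slide mm [ 2.000e-01 -2.656e+02  3.394e+02] q [ 1.131  0.342  1.524 -0.     1.275 -0.146] F [-0.2 -0.2  0.3] M [0.   0.01 0.05] op 0.0919
```

{"fn": "send_rows", "kwargs": {
  "motion": [
    {"hand": 0.3, "slide": [0, -28, 35], "spin": 0.047},
    {"hand": 0.3, "slide": [0, -28, 35], "spin": 0},
    {"hand": 0.3, "slide": [0, -28, 35], "spin": 0},
    {"hand": 0.3, "slide": [0, -28, 35], "spin": 0},
    {"hand": 0.3, "slide": [0, -28, 35], "spin": 0},
    {"hand": 0.3, "slide": [0, -28, 35], "spin": 0},
    {"hand": 0.3, "slide": [0, -28, 35], "spin": 0},
    {"hand": 0.3, "slide": [0, -28, 35], "spin": 0}
  ]
}}

```text
time: 1.5
tool_pos: [0.347, 0.1932, 0.2062]
tool_rot: [1.143, 1.565, 0.812]
contact_force: [1.2, 0.2, 0.6]
opening: 0.06
```

```bash
python3 - <<'E'
from cell import observe
from h import *
rel(observe(),(.502,-.1788,.16))
E
```

```text
t 1.5 pos [0.347  0.1932 0.2062] yang 71.0 xaxis [ 0.0038  0.004  -1.    ] slide mm [  45.3 -301.5  267.6] q [ 0.312  0.102  1.842  0.003  1.193 -0.928] F [1.2 0.2 0.6] M [ 0.02 -0.01 -0.02] op 0.06
```

{"fn": "send_rows", "kwargs": {
  "motion": [
    {"hand": 0.1, "slide": [0, -35, 33], "spin": 0},
    {"hand": 0.1, "slide": [0, -35, 33], "spin": 0},
    {"hand": 0.1, "slide": [0, -35, 33], "spin": 0},
    {"hand": 0.1, "slide": [5, -35, 33], "spin": 0},
    {"hand": 0.1, "slide": [10, -35, 33], "spin": 0},
    {"hand": 0.1, "slide": [10, -35, 33], "spin": 0},
    {"hand": 0.1, "slide": [10, -35, 33], "spin": 0},
    {"hand": 0.1, "slide": [8, -30, 20], "spin": 0}
  ]
}}

```text
time: 2.3
tool_pos: [0.5001, -0.1612, 0.1655]
tool_rot: [0.547, 1.556, 0.213]
contact_force: [0.5, 1.3, 0.7]
opening: 0.0505
```

```bash
python3 - <<'E'
from cell import observe
from h import *
rel(observe(),(.502,-.1788,.13))
E
```

```text
t 2.3 pos [ 0.5001 -0.1612  0.1655] yang 70.87 xaxis [ 0.0148  0.0032 -0.9999] slide mm [ 35.5 -16.3   7.1] q [-0.464  0.371  1.599  0.01   1.159 -1.705] F [0.5 1.3 0.7] M [0.01 0.02 0.02] op 0.0505
```

{"fn": "send_rows", "kwargs": {
  "motion": [
    {"hand": 0.1, "slide": [15, -16, 7], "spin": 0.007},
    {"hand": 0.1, "slide": [0, 0, 0], "spin": 0},
    {"hand": 0.1, "slide": [0, 0, 0], "spin": 0}
  ]
}}

```text
time: 2.6
tool_pos: [0.502, -0.1841, 0.1484]
tool_rot: [0.578, 1.557, 0.23]
contact_force: [-0.4, 0.6, -0.4]
opening: 0.0506
```

```bash
python3 - <<'E'
from cell import observe,vision
from h import *
s=observe();R,t=rel(s,(.502,-.1788,.10))
p=vision.read_camera("wrist");cv2.imwrite("pics/w1.png",p["pixels"])
T=np.eye(4);T[:3,:3]=R;T[:3,3]=t
W=cloud(p,T@p["T_tool_cam"])
q=(p["range_z"]>0)&(W[...,2]>.074)&(W[...,2]<.09)&(np.hypot(W[...,0]-.502,W[...,1]+.179)<.045);Q=W[q]
print(len(Q),Q.mean(0),cv2.minAreaRect(Q[:,:2].astype(np.float32)))
E
```

```text
t 2.6 pos [ 0.502  -0.1841  0.1484] yang 70.1 xaxis [ 0.0136  0.0032 -0.9999] slide mm [48.4  4.6 -2.4] q [-0.501  0.406  1.596  0.01   1.129 -1.729] F [-0.4  0.6 -0.4] M [0.01 0.01 0.01] op 0.0506
1232 [ 0.5017539  -0.17845539  0.0828096 ] ((0.5032045841217041, -0.17893625795841217), (0.01374578196555376, 0.04548139497637749), 70.3720932006836)
```

View pics/w1.png

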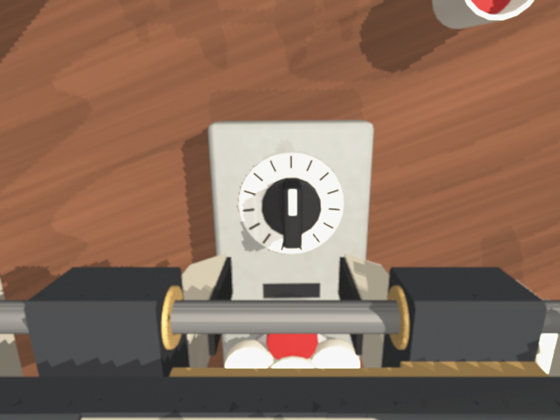

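{"fn": "send_rows", "kwargs": {
  "motion": [
    {"hand": 0.1, "slide": [5, 4.6, -2.4], "spin": -0.006},
    {"hand": 0.1, "slide": [20, 0, 0], "spin": 0},
    {"hand": 0.1, "slide": [20, 0, 0], "spin": 0},
    {"hand": 0.1, "slide": [0, 0, 0], "spin": 0}
  ]
}}

```text
time: 3.05
tool_pos: [0.5029, -0.1733, 0.1052]
tool_rot: [0.424, 1.552, 0.09]
contact_force: [-0.7, -0.7, 0.4]
opening: 0.0503
```

```bash
python3 - <<'E'
from cell import observe
from h import *
rel(observe(),(.5025,-.1789,.058))
E
```

```text
t 3.05 pos [ 0.5029 -0.1733  0.1052] yang 70.87 xaxis [ 0.0183  0.0017 -0.9998] slide mm [47.2 -5.8  0.7] q [-0.482  0.448  1.664  0.012  1.014 -1.725] F [-0.7 -0.7  0.4] M [0.02 0.03 0.  ] op 0.0503
```

{"fn": "send_rows", "kwargs": {
  "motion": [
    {"hand": 0.1, "slide": [0, 0, 0], "spin": 0}
  ]
}}

```text
time: 3.15
tool_pos: [0.5032, -0.1723, 0.106]
tool_rot: [0.408, 1.552, 0.076]
contact_force: [-0.2, -0.5, 1.2]
opening: 0.0504
```

```bash
python3 - <<'E'
from cell import observe
from h import *
rel(observe(),(.5025,-.1789,.058))
E
```

```text
t 3.15 pos [ 0.5032 -0.1723  0.106 ] yang 70.96 xaxis [ 0.019   0.0014 -0.9998] slide mm [48.  -6.8  0.7] q [-0.481  0.447  1.664  0.012  1.015 -1.725] F [-0.2 -0.5  1.2] M [ 0.01  0.03 -0.03] op 0.0504
```

{"fn": "send_rows", "kwargs": {
  "motion": [
    {"hand": 0.1, "slide": [10, -5, 0], "spin": 0.007}
  ]
}}

```text
time: 3.25
tool_pos: [0.503, -0.1767, 0.0977]
tool_rot: [0.333, 1.548, -0.005]
contact_force: [0.7, -0.8, 0.1]
opening: 0.0503
```

```bash
python3 - <<'E'
from cell import observe
from h import *
rel(observe(),(.5025,-.1789,.058))
E
```

```text
t 3.25 pos [ 0.503  -0.1767  0.0977] yang 70.65 xaxis [ 2.250e-02 -1.000e-04 -9.997e-01] slide mm [39.7 -2.6 -0.6] q [-0.488  0.457  1.673  0.012  0.991 -1.728] F [ 0.7 -0.8  0.1] M [-0.03 -0.    0.  ] op 0.0503
```

{"fn": "send_rows", "kwargs": {
  "motion": [
    {"hand": 0.1, "slide": [0, 0, 0], "spin": 0}
  ]
}}

```text
time: 3.35
tool_pos: [0.5025, -0.1766, 0.0972]
tool_rot: [0.346, 1.549, 0.008]
contact_force: [0.4, 0.9, -0.5]
opening: 0.0505
```

```bash
python3 - <<'E'
from cell import observe
from h import *
rel(observe(),(.5025,-.1789,.058))
E
```

```text
t 3.35 pos [ 0.5025 -0.1766  0.0972] yang 70.64 xaxis [ 2.160e-02  2.000e-04 -9.998e-01] slide mm [39.2 -2.4 -0. ] q [-0.489  0.457  1.675  0.012  0.991 -1.728] F [ 0.4  0.9 -0.5] M [ 0.03  0.01 -0.03] op 0.0505
```

{"fn": "send_rows", "kwargs": {
  "motion": [
    {"hand": 0.1, "slide": [10, -1, 0], "spin": 0},
    {"hand": 0.1, "slide": [10, -1, 0], "spin": 0},
    {"hand": 0.1, "slide": [10, 0, 0], "spin": 0},
    {"hand": 0.1, "slide": [5, 0, 0], "spin": 0},
    {"hand": 0.1, "slide": [0, 0, 0], "spin": 0}
  ]
}}

```text
time: 3.85
tool_pos: [0.5028, -0.1792, 0.0595]
tool_rot: [0.329, 1.548, -0.01]
contact_force: [0.3, 0.1, -0.7]
opening: 0.0506
```

```bash
python3 - <<'E'
from cell import observe
from h import *
rel(observe(),(.5025,-.1789,.058))
E
```

```text
t 3.85 pos [ 0.5028 -0.1792  0.0595] yang 70.59 xaxis [ 2.240e-02 -2.000e-04 -9.998e-01] slide mm [ 1.5  0.2 -0.4] q [-0.493  0.51   1.711  0.013  0.901 -1.733] F [ 0.3  0.1 -0.7] M [-0.04 -0.03 -0.02] op 0.0506
```

{"fn": "send_rows", "kwargs": {
  "motion": [
    {"hand": -1, "slide": [1, 0, 0], "spin": 0},
    {"hand": -1, "slide": [0, 0, 0], "spin": 0},
    {"hand": -1, "slide": [0, 0, 0], "spin": 0},
    {"hand": -1, "slide": [0, 0, 0], "spin": 0},
    {"hand": -1, "slide": [0, 0, 0], "spin": 0}
  ],
  "grip_force": 30
}}

```text
time: 4.35
tool_pos: [0.5033, -0.1794, 0.059]
tool_rot: [0.315, 1.547, -0.024]
contact_force: [1.9, 4.6, 1.1]
opening: 0.0151
```

```bash
python3 - <<'E'
from cell import observe
from h import *
rel(observe(),(.5025,-.1789,.058))
E
```

```text
t 4.35 pos [ 0.5033 -0.1794  0.059 ] yang 70.58 xaxis [ 2.340e-02 -6.000e-04 -9.997e-01] slide mm [ 1.   0.2 -1. ] q [-0.493  0.511  1.711  0.014  0.899 -1.733] F [1.9 4.6 1.1] M [ 1.11 -0.3   0.07] op 0.0151
```

{"fn": "send_rows", "kwargs": {
  "motion": [
    {"hand": -1, "slide": [0, 0, 0], "spin": 0.08},
    {"hand": -1, "slide": [0, 0, 0], "spin": 0.08},
    {"hand": -1, "slide": [0, 0, 0], "spin": 0.08},
    {"hand": -1, "slide": [0, 0, 0], "spin": 0.08}
  ]
}}

```text
time: 4.75
tool_pos: [0.5037, -0.1783, 0.0591]
tool_rot: [0.689, 1.547, 0.019]
contact_force: [0.4, 0.2, -1.5]
opening: 0.0129
```

```bash
python3 - <<'E'
from cell import observe
from h import *
rel(observe(),(.5025,-.1789,.058))
E
```

```text
t 4.75 pos [ 0.5037 -0.1783  0.0591] yang 51.67 xaxis [ 2.420e-02  5.000e-04 -9.997e-01] slide mm [ 1.  -1.3 -0.6] q [-0.491  0.51   1.711  0.015  0.899 -1.402] F [ 0.4  0.2 -1.5] M [-0.05  0.01 -0.06] op 0.0129
```

{"fn": "send_rows", "kwargs": {
  "motion": [
    {"hand": -1, "slide": [0, 0, 0], "spin": 0.08},
    {"hand": -1, "slide": [0, 0, 0], "spin": 0.08},
    {"hand": -1, "slide": [0, 0, 0], "spin": 0.08},
    {"hand": -1, "slide": [0, 0, 0], "spin": 0.08},
    {"hand": -1, "slide": [0, 0, 0], "spin": 0.08}
  ]
}}

```text
time: 5.25
tool_pos: [0.504, -0.178, 0.0591]
tool_rot: [1.093, 1.546, 0.008]
contact_force: [0.9, -0.0, -2.1]
opening: 0.0127
```

```bash
python3 - <<'E'
from cell import observe,vision
from h import *
rel(observe(),(.5025,-.1789,.058))
p=vision.read_camera("top");cv2.imwrite("pics/t2.png",cv2.resize(p["pixels"][70:240,310:440],None,fx=3.5,fy=3.5))
E
```

```text
t 5.25 pos [ 0.504  -0.178   0.0591] yang 27.81 xaxis [ 2.490e-02  2.000e-04 -9.997e-01] slide mm [ 1.  -1.8  0.1] q [-0.491  0.51   1.712  0.015  0.898 -0.985] F [ 0.9 -0.  -2.1] M [-0.15 -0.   -0.11] op 0.0127
```

View pics/t2.png

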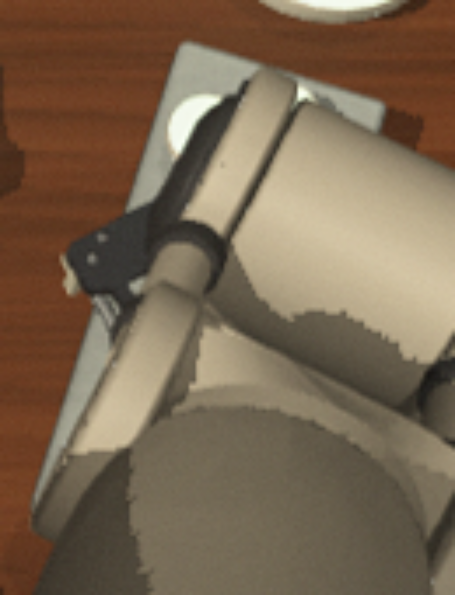

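```bash
python3 - <<'E'
from cell import observe,vision
from h import *
p=vision.read_camera("scene");cv2.imwrite("pics/s2.png",cv2.resize(p["pixels"][180:350,80:290],None,fx=3.5,fy=3.5))
p=vision.read_camera("wrist");cv2.imwrite("pics/w2.png",p["pixels"])
E
```

```text
(no output)
```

View pics/s2.png

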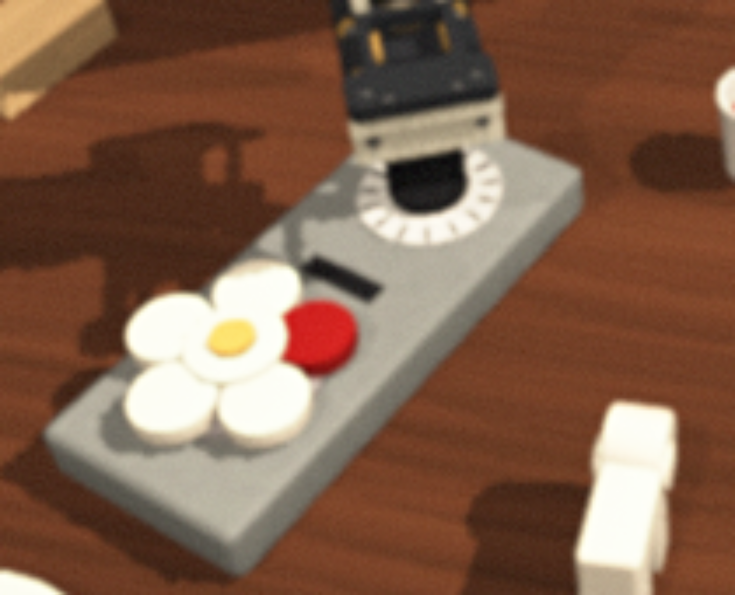

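View pics/w2.png

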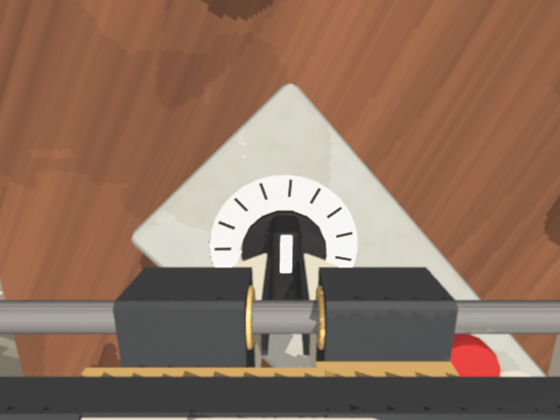

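{"fn": "send_rows", "kwargs": {
  "motion": [
    {"hand": -1, "slide": [0, 0, 0], "spin": 0.08},
    {"hand": -1, "slide": [0, 0, 0], "spin": 0.08},
    {"hand": -1, "slide": [0, 0, 0], "spin": 0.08},
    {"hand": -1, "slide": [0, 0, 0], "spin": 0.08},
    {"hand": -1, "slide": [0, 0, 0], "spin": 0.05},
    {"hand": -1, "slide": [0, 0, 0], "spin": 0}
  ]
}}

```text
time: 6.0
tool_pos: [0.5043, -0.1779, 0.059]
tool_rot: [1.446, 1.545, -0.003]
contact_force: [0.6, 0.4, -1.1]
opening: 0.0128
```

```bash
python3 - <<'E'
from cell import observe,vision
from h import *
rel(observe(),(.5025,-.1789,.058))
E
```

```text
t 6.0 pos [ 0.5043 -0.1779  0.059 ] yang 6.98 xaxis [ 2.540e-02 -1.000e-04 -9.997e-01] slide mm [ 1.  -2.   0.8] q [-0.49   0.511  1.711  0.015  0.897 -0.621] F [ 0.6  0.4 -1.1] M [-0.15  0.07 -0.16] op 0.0128
```

{"fn": "send_rows", "kwargs": {
  "motion": [
    {"hand": -1, "slide": [0, 0, 0], "spin": 0.05},
    {"hand": -1, "slide": [0, 0, 0], "spin": 0.05},
    {"hand": -1, "slide": [0, 0, 0], "spin": 0.01},
    {"hand": -1, "slide": [0, 0, 0], "spin": 0}
  ]
}}

```text
time: 6.4
tool_pos: [0.5044, -0.1779, 0.059]
tool_rot: [1.546, 1.545, -0.005]
contact_force: [0.1, -0.1, -1.2]
opening: 0.0128
```

```bash
python3 - <<'E'
from cell import observe,vision
from h import *
rel(observe(),(.5025,-.1789,.058))
p=vision.read_camera("wrist");cv2.imwrite("pics/w3.png",p["pixels"])
E
```

```text
t 6.4 pos [ 0.5044 -0.1779  0.059 ] yang 1.14 xaxis [ 2.560e-02 -1.000e-04 -9.997e-01] slide mm [ 1.  -1.9  0.9] q [-0.49   0.511  1.711  0.015  0.897 -0.519] F [ 0.1 -0.1 -1.2] M [-0.1   0.04 -0.04] op 0.0128
```

View pics/w3.png

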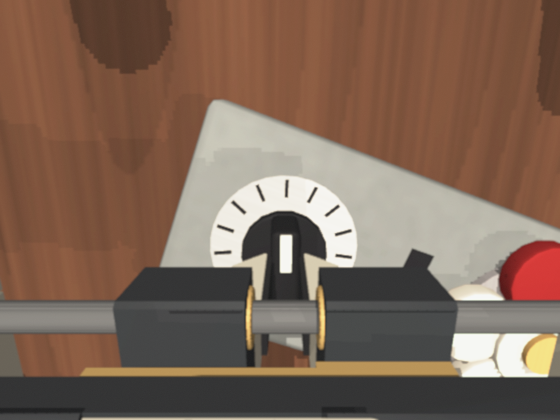

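{"fn": "send_rows", "kwargs": {
  "motion": [
    {"hand": -1, "slide": [0, 0, 0], "spin": 0.025},
    {"hand": -1, "slide": [0, 0, 0], "spin": 0},
    {"hand": -0.3, "slide": [0, 0, 0], "spin": 0},
    {"hand": -0.1, "slide": [0, 0, 0], "spin": 0},
    {"hand": -0.1, "slide": [0, 0, 0], "spin": 0}
  ]
}}

```text
time: 6.95
tool_pos: [0.5045, -0.1781, 0.0594]
tool_rot: [1.554, 1.545, -0.02]
contact_force: [0.1, -0.7, 0.4]
opening: 0.0324
```

```bash
python3 - <<'E'
from cell import observe,vision
from h import *
rel(observe(),(.5025,-.1789,.058))
p=vision.read_camera("wrist");cv2.imwrite("pics/w4.png",p["pixels"])
E
```

```text
t 6.95 pos [ 0.5045 -0.1781  0.0594] yang -0.21 xaxis [ 2.590e-02 -5.000e-04 -9.997e-01] slide mm [ 1.4 -2.   0.8] q [-0.49   0.51   1.711  0.015  0.897 -0.496] F [ 0.1 -0.7  0.4] M [-0.09  0.1   0.  ] op 0.0324
```

View pics/w4.png

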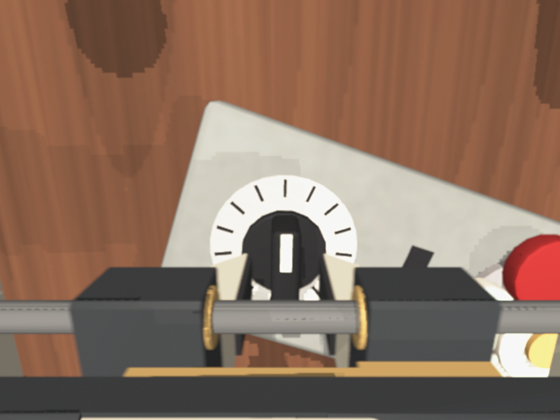

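Released. Now I go straight up, then back off toward the robot so the top camera can see the stand.

{"fn": "send_rows", "kwargs": {
  "motion": [
    {"hand": -0.1, "slide": [-10, 0, 0], "spin": 0},
    {"hand": -0.1, "slide": [-20, 0, 0], "spin": 0},
    {"hand": -0.1, "slide": [-30, 0, 0], "spin": 0},
    {"hand": -0.1, "slide": [-40, 0, 0], "spin": 0},
    {"hand": -0.1, "slide": [-40, 0, 0], "spin": 0},
    {"hand": -0.1, "slide": [-20, 0, 0], "spin": 0},
    {"hand": -0.1, "slide": [0, 0, 0], "spin": 0}
  ]
}}

```text
time: 7.7
tool_pos: [0.4994, -0.1778, 0.2294]
tool_rot: [1.537, 1.545, -0.037]
contact_force: [-0.4, -0.6, 0.2]
opening: 0.0417
```

```bash
python3 - <<'E'
from cell import observe,vision
from h import *
R,t=rel(observe(),(.36,-.34,.21));print(R.round(2))
E
```

```text
t 7.7 pos [ 0.4994 -0.1778  0.2294] yang -0.17 xaxis [ 0.0262 -0.001  -0.9997] slide mm [  15.9 -139.4  162.6] q [-0.494  0.319  1.493  0.012  1.306 -0.494] F [-0.4 -0.6  0.2] M [-0.13  0.07  0.04] op 0.0417
[[ 0.03  1.   -0.  ]
 [-0.   -0.   -1.  ]
 [-1.    0.03  0.  ]]
```

{"fn": "send_rows", "kwargs": {
  "motion": [
    {"hand": -0.1, "slide": [0, -20, 30], "spin": 0},
    {"hand": -0.1, "slide": [0, -25, 35], "spin": 0},
    {"hand": -0.1, "slide": [0, -25, 35], "spin": 0},
    {"hand": -0.1, "slide": [0, -25, 35], "spin": 0},
    {"hand": -0.1, "slide": [0, -25, 35], "spin": 0},
    {"hand": -0.1, "slide": [0, -25, 35], "spin": 0},
    {"hand": -0.1, "slide": [0, -20, 35], "spin": 0},
    {"hand": -0.1, "slide": [0, 0, 0], "spin": 0}
  ]
}}

```text
time: 8.5
tool_pos: [0.3266, -0.4226, 0.2196]
tool_rot: [1.762, 1.547, 0.194]
contact_force: [0.8, -0.7, -0.1]
opening: 0.0414
```

```bash
python3 - <<'E'
from cell import observe,vision
from h import *
rel(observe(),(.36,-.34,.21))
p=vision.read_camera("top");W=cloud(p);cv2.imwrite("pics/t5.png",p["pixels"]);cv2.imwrite("pics/t6.png",cv2.resize(p["pixels"][70:240,310:440],None,fx=3.5,fy=3.5))
for c in((.502,-.1788),(.54,.27)):
    q=(p["range_z"]>0)&(W[...,2]>.072)&(W[...,2]<.09)&(np.hypot(W[...,0]-c[0],W[...,1]-c[1])<.06);Q=W[q]
    if len(Q)>5: print(len(Q),Q.mean(0),cv2.minAreaRect(Q[:,:2].astype(np.float32)))
b=p["pixels"].astype(int);v,u=np.mgrid[0:420,0:560]
q=(b[...,2]>130)&(b[...,1]<60)&(u>320)&(u<430)&(v>75)&(v<170)&(W[...,2]>.05);c=W[q].mean(0);print("red",c, np.degrees(np.arctan2(c[1]+.2304,c[0]-.648)))
E
```

```text
t 8.5 pos [ 0.3266 -0.4226  0.2196] yang 0.14 xaxis [ 0.0235  0.0046 -0.9997] slide mm [ 10.8  33.3 -82.5] q [-1.071  0.342  1.486  0.024  1.306 -1.08 ] F [ 0.8 -0.7 -0.1] M [-0.14  0.06 -0.01] op 0.0414
187 [ 0.50121597 -0.17763422  0.08095024] ((0.5021241307258606, -0.17834605276584625), (0.0452721007168293, 0.015028813853859901), 88.32273864746094)
184 [0.54416852 0.24686437 0.08157968] ((0.5449360013008118, 0.24809837341308594), (0.04498060792684555, 0.014932084828615189), 19.161476135253906)
red [ 0.64648573 -0.18732474  0.06733595] 92.0133483486752
```

View pics/t5.png

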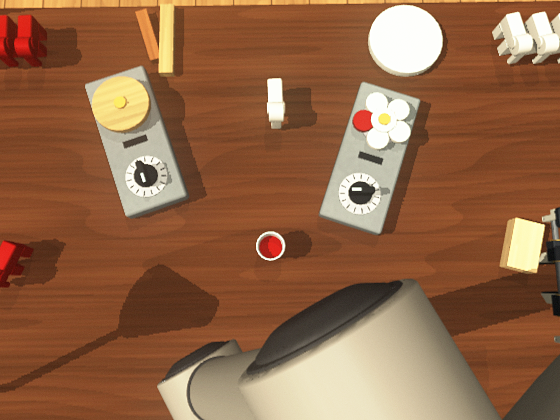

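View pics/t6.png

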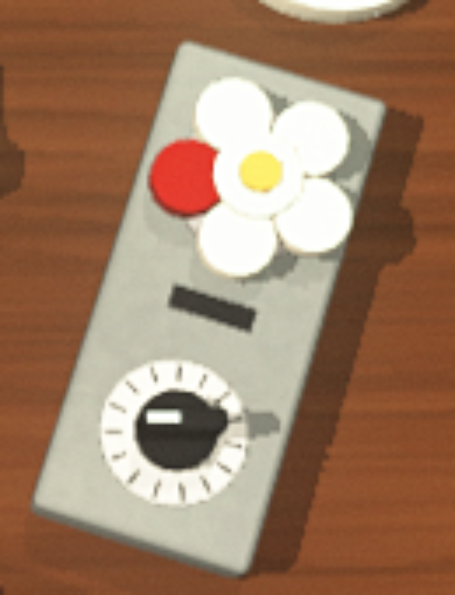

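```bash
python3 -c "
from cell import observe,job
print(observe()['time']);print(job.hand_in())"
```

```text
8.55
the job is handed in; nothing more can be done
None
```

I turned the rosette stand's knob three clicks clockwise, let go of it and backed the arm clear, then handed the job in at about 8.6 s of the 32 s allowed.

- **Knob angle:** After release, the top camera put the bar at 88.3°, against 88.5° for exactly three clicks. I let go about 1° short of the third click, and the gripper never went past it.
- **Rosette:** The red petal has moved round by one petal, and a white one now faces the knob. My rough red-petal reading was 92°, about 3.5° off. I put that down to part of the petal being hidden, since the bar itself reads right.
- **Other stand and jar:** The arm never came near the other knob or the paint jar, and both look unchanged in the last top picture.
- **Disagreements:** The gripper reported 12.8 mm while holding the nominally 14 mm bar. The tool also drifted to about 1.5° off vertical. Neither affected the result. Wrist forces read no more than about 5 N at each check.

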